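# Take the battery pack off the bench charger

## Task

Switch the bench charger off first: turn its inner bar knob clockwise all the way back to off, without shifting the setting of the ring around it. Then push the wooden wedge, tip first, between the charger's two steel posts so that it holds the sprung catch open by itself, and let go of it. Last, lift the battery pack out, set it down upright in the middle of the rubber mat without dropping it, leave the wedge in place and leave the jar, carton and screwdriver alone.

Things in the scene. Friction and masses are not known exactly. Their poses are not given: they have to be found in the camera images.
- charger: Grey bench charger, fixed: x -110 to 100, y -160 to 160, deck at z 50 mm. Origin under it at bench level; -x is its front, +y its left. Knob axis at x 0, y -85. Bay (rails 12 high, 2.5 play) centred at x 20, y 45. The wedge slides on the deck towards +x, centre line on y 122, between two posts at x -70; nothing else is in its way up to the catch's lip at x 15.
- knob (a joint): Angle of the inner bar knob, rad. 0 = off, at a stop, with the bar along the charger's x axis and its pointer to the front; grows anticlockwise seen from above (axis up) to 1.45. Turn it clockwise, to 0. Stays where it is left; turning takes about 0.04 N m.
- knob_grip (a point): On the knob's axis, 22 mm above the bar's underside, a good grasp height, at charger z 98. The black bar is 46 long (this point's x) x 16 wide x 32 high, top at z 108; its pointer nose, at -x, reaches 31 mm from the axis. A 42 mm wide, 5 mm high foot round the bar's lower end turns with it. The ring's top is 24 mm below this point, 2 mm under the foot.
- ring (a joint): Angle of the aluminium outer ring around the knob's foot, rad, anticlockwise positive. 68 mm diameter, 18 high, top at charger z 74. It turns very easily when touched (0.02 N m); its setting must stay as found.
- ring_mark (a point): Mark on the ring's top, 32 mm from the knobs' axis; shows the ring's setting.
- catch (a joint): Travel of the sprung steel catch, m. 0 = closed, 0.025 = fully open; it slides along the charger's +y. Its spring shuts it with 4 N when closed, 6.5 N at 0.016. Closed, its lip covers the pack's left shoulder by 8 mm and the pack cannot be lifted; from 0.012 the pack is free. The wedge, fully in, holds it at 0.016.
- catch_post (a point): Top centre of the round steel post on the catch: 16 mm diameter, top 32 above the deck. Moves with the catch. Closed, there is a 14 mm gap between it and the fixed post.
- fixed_post (a point): Marker 30 mm above the deck, at the top centre of the fixed round steel post, 16 mm diameter, on the charger's deck at its x -70, y 97.
- wedge_center (a point): Middle of the loose wooden wedge's length, half-way up. 130 long (x) x 36 high, tip at +x, on the bench, 0.09 kg. The right side (y -15) is straight; the left is at y +15 from the butt (x -65) to x 0, then slopes to y -9 at the tip (x 65): 30 wide, tip 6. Fully in, the posts are 3 to 15 mm behind the slope, its straight side along the fixed post. Hold its rear end: the fingers must stay behind the posts.
- pack_center (a point): Centre of the loose battery pack, 37 mm above its underside (height 74), about 0.55 kg; starts upright in the bay, its x along the charger's x. Base 110 (x) x 82 (y) x 20 high; above it a block 58 wide up to 40; on top a handle rib 85 (x) x 18 (y), from 40 to 74 above the underside.
- mat: Black rubber mat fixed on the bench, 170 (x) x 150 (y) x 4 thick; origin at the centre of its underside.
- jar: Bystander: glass jar, 72 diameter, 120 high, origin under its centre.
- carton: Bystander: cardboard carton 75 x 85 x 100 high, origin under its centre.
- driver: Bystander: screwdriver 200 long lying along its x axis, origin under its middle.
Mind the look-alikes: they are no part of the job. Of the things that look like the part that bears wedge_center, the middle-sized one is meant.

How it is judged (in metres and radians):
On the way, in this order (a step that is already met when the one before it is completed fails the run):
1. the inner knob is turned back to off (within 0.12 rad) and let go (value of joint knob below 0.12 rad and contact force between the fingers and anything else below 0.3 N), for 0.2 s.
2. the wedge holds the catch open by at least 12 mm with the pack still in the bay and the fingers touching nothing (value of joint catch above 0.012 m and contact force between the fingers and anything else below 0.3 N and distance of pack_center from where it was at the start of the episode below 0.02 m), for 0.2 s.
At the end, for the whole second after the job is handed in: Knob within 0.12 rad of off, the ring's mark within 5 mm of where it was, the wedge still holding the catch open by at least 12 mm, and the pack standing upright (within 0.1 rad) on the mat with its centre within 50 mm of the mat's centre along each side, at rest (value of joint knob below 0.12 rad and distance of ring_mark from where it was at the start of the episode below 0.005 m and value of joint catch above 0.012 m and x of pack_center in the frame of mat between -0.05 and 0.05 m and y of pack_center in the frame of mat between -0.05 and 0.05 m and z of pack_center in the frame of mat between 0.036 and 0.046 m and angle between pack_center's own z axis and vertical below 0.1 rad); the robot touches nothing.
It fails at once if the outer ring is turned: its mark moves more than 5 mm (distance of ring_mark from where it was at the start of the episode above 0.005 m).
It fails at once if the pack is dropped: let go of while more than 20 mm above the mat (distance of pack_center from where it was at the start of the episode above 0.05 m and z of pack_center in the frame of mat above 0.061 m and contact force between the fingers and anything else below 0.01 N).
It fails at once if the jar is moved more than 20 mm (distance of jar from where it was at the start of the episode above 0.02 m).
It fails at once if the carton is moved more than 20 mm (distance of carton from where it was at the start of the episode above 0.02 m).
It fails at once if the screwdriver is moved more than 20 mm (distance of driver from where it was at the start of the episode above 0.02 m).
It also fails if it takes over 72 s, if anything falls off the work surface, if the arm or the gripper's body presses on something with over 40 N, if the wrist force passes 120 N, or if a joint passes its speed limit or range.

## Robot

A 6-joint arm with a two-finger parallel gripper is mounted at the origin on the work surface. World frame = base frame: x ahead of the robot, y to its left, z up, the work surface at z = 0. Lengths are in mm, angles in rad, forces in N, time in s.
With the tool pointing down it reaches from about 300 to 750 mm from the base axis. Payload 8.5 kg.
Tool frame: the origin (TCP) lies where the fingers leave the gripper's body, on its centre line; the fingertips stand 73 mm ahead of it and the grasp point (between the pads) lies 54 mm ahead of it; x points along the fingers, y is the direction in which the jaws open and shut, and the axes are right-handed (so a half turn about x gives the same grasp; the last joint's range is limited). The gripper opens to 85 mm and grips with 20 to 120 N. Pads are 22 mm wide; open, the fingers measure 114 mm over their backs; the gripper's body (76 mm by 85 mm) begins 54 mm behind the grasp point. The pads swing forward as they close: fully open they stand 13 mm farther back than shut.
Start: joints at [-1.521, 0.381, 1.297, -0, 1.464, -0.215], TCP at [143.939, -530.813, 303.922] pointing down, gripper open.
Joint ranges: [-3.11, 3.11], [-0.89, 2.33], [0.22, 2.48], [-1.42, 4.56], [0.17, 2.85], [-2.88, 2.88]. Speed limits (rad/s): [2.39, 2.39, 3.14, 3.14, 3.14, 3.14].

## Interface

Orientations are given as a unit quaternion [w, x, y, z].
In Python, from rig import robot gives the robot as it stands.
- The arm moves only by the tool step_arm, never from a script. Its arguments are lists of equal length, an entry for each row: "fingers": the finger opening in mm, from 0 to 85.4; "offset": the shift along the tool's x, y, z scaled (see below), a list of three; "dr": the turn, a rotation vector about the tool's x, y, z scaled (see below), a list of three. A call has 1 to 5 rows; each row shifts and turns the commanded pose from where the row before left it, along the tool's axes as they then stand; what a row does not reach is not made up. The controller multiplies each number of a shift by 0.02 m and each number of a turn by 10 degrees. A row lasts 1/8 s, in which the tool goes at most 62.5 mm and 10.7 degrees, less where a joint would pass 70% of its speed; a pose out of reach is approached as far as the arm can. A call with a number of a shift or a turn outside -1 to 1 is refused whole. A call with a gripper value outside its range is refused whole. The fingers move at their own pace and stop on an object; "grip_force" is the grip in N (left out, the last holds). Time passes only in rows, so rows that do not move let the fingers close. It gives the time, the measured TCP pose, the force and the opening at its end, in the units of the state.
- robot.get_obs(): the state, without advancing time (a new reading comes with each control period).
- robot.grab_frame(name): name is "side" or "top" or "wrist"; returns a dict with "image" (420x560x3 uint8, blue, green, red), "depth" (420x560 float32, mm along the optical axis (not along the pixel's ray), 0 where there is no reading), "camera_matrix" (3x3 intrinsics, pixels), "rvec" (rotation vector, rad) and "tvec" (3), from world to camera coordinates, as OpenCV has them. Camera axes: x right, y down, z forward; pixel columns grow to the right and rows downward; lengths in mm; the calibration is good to about 2 mm. A picture is of the moment at which its call begins.
- robot.hand_in(): hands the job in, once; it reports no verdict.
The state is a dict: "clock": time; "qpos": joint angles; "qd": joint speeds; "joint_torque": joint torques, N m; "tcp_pos": TCP position; "tcp_rot": TCP orientation; "contact_force": force on the tool from outside, world axes, zero at the start; "torque": the same for the moment, N m; "width": opening from 0.0 (shut) to 1.0 (fully open).
Only numpy, scipy, OpenCV 4.12 (cv2) and the standard library are available. Lean on these libraries where they do the work, as an engineer would, in place of code of your own. Each camera call takes 0.05 s, during which the arm holds its last target. There are 200 camera calls.

## Working session

There is one attempt and no reset: what is moved stays moved. The work goes in short steps, Python scripts to look and compute and a tool call to move; the robot and the scene stay as the last step left them, time stands still between calls to the robot, and variables do not carry over. Pictures are saved under pics/ and viewed, about 8 in all and at most 12, crops included, and the job is handed in when it is done.

Besides the shell and the picture viewer there is one more tool, called after ">>>" as name(argument=value, ...) on one line, values as JSON. step_arm: Moves the arm, as the interface text tells. Shifts and turns lie within -1 to 1; 1 stands for 0.02 m of shift or 10 degrees of turn. Its arguments: {"type":"object","properties":{"fingers":{"type":"array"},"offset":{"type":"array"},"dr":{"type":"array"},"grip_force":{"type":"number"}},"required":["fingers","offset","dr"]}

```bash
mkdir -p pics
cat > h.py <<'E'
from rig import robot
import numpy as np, cv2
from scipy.spatial.transform import Rotation as R
def grab(n):
    f=robot.grab_frame(n); f['R']=cv2.Rodrigues(np.array(f['rvec'],float))[0]; f['t']=np.array(f['tvec'],float).ravel(); f['K']=np.array(f['camera_matrix']); return f
def ray(f,u,v,z):
    d=f['R'].T@np.linalg.inv(f['K'])@[u,v,1]; c=-f['R'].T@f['t']; return c+d*(z-c[2])/d[2]
def cloud(f):
    d=f['depth']; v,u=np.mgrid[:d.shape[0],:d.shape[1]]
    p=np.stack([u*d,v*d,d],-1)@np.linalg.inv(f['K']).T
    return (p-f['t'])@f['R']
def proj(f,p):
    q=f['K']@(f['R']@np.array(p,float)+f['t']); return q[:2]/q[2]
E
python3 - <<'E'
from h import *
ims=[]
for n in ['top','side']:
    f=grab(n); np.savez(n+'0.npz',**f); cv2.imwrite(f'pics/{n}0.png',f['image']); print(n,-f['R'].T@f['t'],f['K'][0,0],(f['depth']>0).mean())
print(robot.get_obs())
E
```

```text
top [ 338.18831612   49.07820134 1288.23699889] 408.6376849565468 0.9961437074829932
side [ 296.33881254 1102.33033184 1304.11489289] 544.995880705933 0.9960884353741497
{'clock': 0.1, 'qpos': array([-1.52126954e+00,  3.81100623e-01,  1.29816750e+00, -7.38827600e-06,
        1.46360766e+00, -2.15276152e-01]), 'qd': array([ 0.00041045, -0.00063142, -0.00147276, -0.00218016,  0.00109059,
       -0.00039513]), 'joint_torque': array([ 2.78054882e-03, -4.49216151e+01, -2.31657010e+01, -2.07562512e-04,
        3.65923355e-03,  2.69518061e-06]), 'tcp_pos': array([ 143.94554408, -530.64496243,  303.39438947]), 'tcp_rot': array([ 0.09289663,  0.70095277,  0.09380126, -0.70088284]), 'contact_force': array([-0.4659995,  0.7592567, -0.0358584]), 'torque': array([-0.01060989, -0.00913747, -0.02524889]), 'width': 0.9988578392419973}
```

View pics/top0.png

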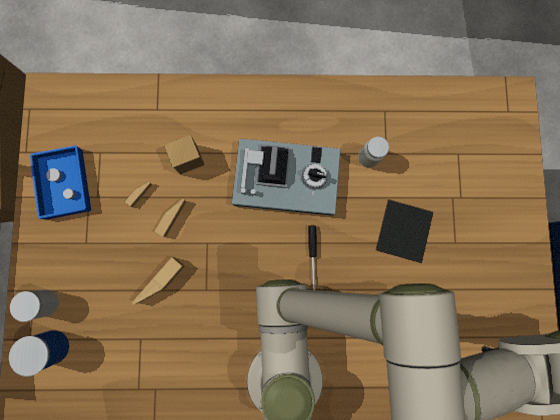

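View pics/side0.png

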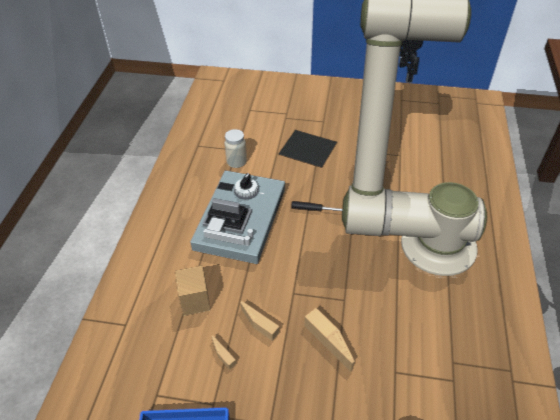

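Wedge candidates in the top view: small (139,193), middle (170,217), large (158,281). By the description the middle one is meant. Next I measure and make one close crop.

Run:
```python
from h import *
f=dict(np.load('top0.npz')); im=f['image']; P=cloud(f)
hsv=cv2.cvtColor(im,cv2.COLOR_BGR2HSV)
for n,(u,v) in dict(small=(139,193),mid=(170,217),big=(158,281),deck=(300,205),mat=(405,231),carton=(180,150),jar=(376,147),drv=(312,240)).items():
    print(n,P[v,u].round(0),hsv[v,u])
# charger deck via height
m=(abs(P[...,2]-50)<6); m=m.astype(np.uint8); m[:, :225]=0; m[:,350:]=0; m[220:]=0
m=cv2.morphologyEx(m,cv2.MORPH_CLOSE,np.ones((25,25)))
c=max(cv2.findContours(m,0,2)[0],key=cv2.contourArea)
w=np.array([ray(f,*p,50)[:2] for p in c[:,0]],np.float32); print('deck',cv2.minAreaRect(w)); print(cv2.boxPoints(cv2.minAreaRect(w)))
# wedges
for n,(u,v) in dict(small=(139,193),mid=(170,217),big=(158,281)).items():
    s=np.zeros(im.shape[:2],np.uint8); s[v-35:v+35,u-35:u+35]=1
    m=((P[...,2]>12)&(P[...,2]<80)&(s>0)).astype(np.uint8)
    nl,l,st,ce=cv2.connectedComponentsWithStats(m); k=l[v,u]; c=max(cv2.findContours((l==k).astype(np.uint8),0,2)[0],key=cv2.contourArea)
    z=np.median(P[l==k][:,2]); w=np.array([ray(f,*p,z)[:2] for p in c[:,0]],np.float32)
    print(n,z,cv2.minAreaRect(w)); print(cv2.approxPolyDP(w,6,True)[:,0].round(0).tolist())
m=(hsv[...,2]<50).astype(np.uint8); nl,l,st,ce=cv2.connectedComponentsWithStats(m); k=l[231,405]
c=max(cv2.findContours((l==k).astype(np.uint8),0,2)[0],key=cv2.contourArea)
print('mat',cv2.minAreaRect(np.array([ray(f,*p,4)[:2] for p in c[:,0]],np.float32)))
a=cv2.resize(im[125:240,115:355],None,fx=3.3,fy=3.3,interpolation=2)
cv2.imwrite('pics/c1.png',a)
```

```text
small [566. 453.  27.] [ 18 104 188]
mid [490. 352.  38.] [ 19 108 181]
big [296. 379.  46.] [ 19 102 188]
deck [526. -47.  48.] [ 95  24 140]
mat [ 449. -383.    6.] [70 50 46]
carton [684. 314.  98.] [ 18 117 164]
jar [ 689. -269.  120.] [105   6 180]
drv [419. -85.  29.] [120  20  39]
deck ((617.4598388671875, -5.408538818359375), (319.0171203613281, 211.0714874267578), 84.30217742919922)
[[ 496.6092  -153.65123]
 [ 706.6379  -174.60683]
 [ 738.3105   142.83415]
 [ 528.2818   163.78975]]
small 26.923374487325976 ((568.7471313476562, 457.6531677246094), (27.624515533447266, 93.50798797607422), 51.483856201171875)
[[601.0, 423.0], [579.0, 466.0], [541.0, 495.0], [525.0, 476.0]]
mid 36.0932157411689 ((494.6316223144531, 352.8719482421875), (36.22623062133789, 129.8157196044922), 60.6804313659668)
[[543.0, 308.0], [549.0, 317.0], [518.0, 353.0], [447.0, 399.0], [431.0, 368.0]]
big 48.7515847321521 ((288.7575378417969, 378.8841857910156), (46.788963317871094, 180.24163818359375), 49.69557571411133)
[[343.0, 305.0], [367.0, 342.0], [233.0, 452.0], [276.0, 363.0]]
mat ((449.718505859375, -381.9722900390625), (147.28944396972656, 166.2635955810547), 74.26295471191406)
```

View pics/c1.png

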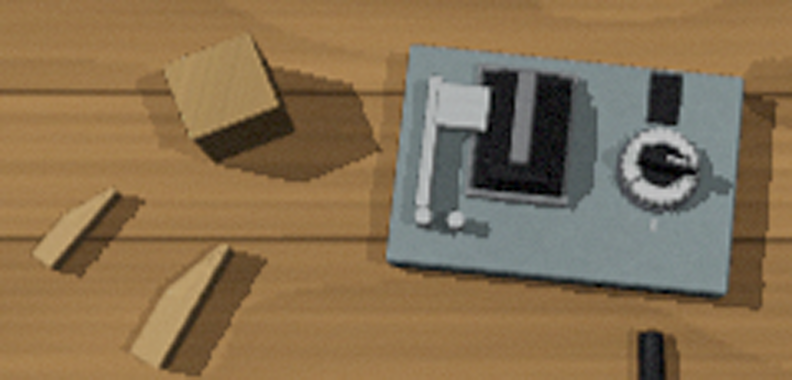

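The crop shows the charger (-x down) with the knob pointer to the right, so about 1.4 rad, and the catch and fixed posts at crop px (423,215)/(456,218). The middle wedge has its tip at crop (225,248) and its butt at the lower left. I go over the knob first and look closer with the wrist camera.

```bash
cat >> h.py <<'E'
def go(p,yaw=None,fix=True):
    """print rows to TCP p(mm), tool down, tool-y at world yaw deg (mod 180)"""
    o=robot.get_obs(); T=R.from_quat(np.roll(o['tcp_rot'],-1)); M=T.as_matrix()
    y=M[:,1]; cur=np.degrees(np.arctan2(y[1],y[0]))
    if yaw is None: yaw=cur
    d=(yaw-cur+90)%180-90; a=np.radians(cur+d)
    X=np.array([0,0,-1.]);Y=np.array([np.cos(a),np.sin(a),0]);G=np.stack([X,Y,np.cross(X,Y)],1)
    print('pos',o['tcp_pos'].round(1),'yaw',round(cur,1),'q6',o['qpos'][5].round(2),'t',round(o['clock'],2),'F',o['contact_force'].round(1),'w',round(o['width']*85.4,1))
    print('shift now axes',(M.T@(np.array(p)-o['tcp_pos'])/20).round(2),'final axes',(G.T@(np.array(p)-o['tcp_pos'])/20).round(2),'turn',np.degrees(R.from_matrix(M.T@G).as_rotvec()).round(1)/10)
E
python3 - <<'E'
from h import *
go([560,-90,300],84.3)
f=grab('wrist'); print(-f['R'].T@f['t'], f['R'][2],f['K'][0,0])
E
```

```text
pos [ 143.9 -530.6  303.4] yaw -74.8 q6 -0.22 t 0.1 F [-0.5  0.8 -0. ] w 85.3
shift now axes [  0.2  -15.82 -25.84] final axes [  0.17 -23.99 -18.51] turn [ 2.09 -0.    0.01]
[ 225.86141819 -508.77380751  373.9040125 ] [-0.31508467 -0.08410232 -0.94532981] 307.835094985686
```

>>> step_arm(fingers=[85,85,85,85,85], offset=[[0,-0.52,-0.98],[0,-0.52,-0.98],[0,-0.52,-0.98],[0,-0.52,-0.98],[0,-0.52,-0.98]], dr=[[0,0,0],[0,0,0],[0,0,0],[0,0,0],[0,0,0]], grip_force=40)

```text
clock: 0.78
tcp_pos: [226.2, -453.7, 304.0]
tcp_rot: [0.094, 0.701, 0.093, -0.701]
contact_force: [-0.1, -0.8, -0.5]
width: 0.993
```

>>> step_arm(fingers=[85,85,85,85,85], offset=[[0,-0.52,-0.98],[0,-0.52,-0.98],[0,-0.52,-0.98],[0,-0.52,-0.98],[0,-0.52,-0.98]], dr=[[0,0,0],[0,0,0],[0,0,0],[0,0,0],[0,0,0]])

```text
clock: 1.4
tcp_pos: [306.9, -377.7, 304.0]
tcp_rot: [0.094, 0.701, 0.093, -0.701]
contact_force: [-0.3, -0.2, -0.0]
width: 0.995
```

>>> step_arm(fingers=[85,85,85,85,85], offset=[[0,-0.52,-0.98],[0,-0.52,-0.98],[0,-0.52,-0.98],[0,-0.52,-0.98],[0,-0.52,-0.98]], dr=[[0,0,0],[0,0,0],[0,0,0],[0,0,0],[0,0,0]])

```text
clock: 2.02
tcp_pos: [387.7, -301.8, 304.0]
tcp_rot: [0.094, 0.701, 0.093, -0.701]
contact_force: [0.0, -0.3, 0.2]
width: 0.993
```

>>> step_arm(fingers=[85,85,85,85,85], offset=[[0,-0.52,-0.98],[0,-0.52,-0.98],[0,-0.52,-0.98],[0,-0.52,-0.98],[0,-0.52,-0.98]], dr=[[0,0,0],[0,0,0],[0,0,0],[0,0,0],[0,0,0]])

```text
clock: 2.65
tcp_pos: [468.5, -225.9, 304.0]
tcp_rot: [0.094, 0.701, 0.093, -0.701]
contact_force: [-0.1, 0.3, -0.3]
width: 0.989
```

>>> step_arm(fingers=[85,85,85,85,85], offset=[[0,-0.52,-0.98],[0,-0.52,-0.98],[0,-0.52,-0.98],[0,-0.52,-0.98],[0,-0.52,-0.98]], dr=[[0,0,0],[0,0,0],[0,0,0],[0,0,0],[0,0,0]])

```text
clock: 3.28
tcp_pos: [549.3, -150.0, 304.0]
tcp_rot: [0.094, 0.701, 0.094, -0.701]
contact_force: [-0.5, -0.1, -1.0]
width: 0.991
```

>>> step_arm(fingers=[85,85,85,85], offset=[[0,-0.52,-0.98],[0,-0.52,-0.98],[0,-0.52,-0.98],[0,-0.52,-0.98]], dr=[[0,0,0],[0,0,0],[0,0,0],[0,0,0]])

```text
clock: 3.78
tcp_pos: [614.5, -89.7, 303.9]
tcp_rot: [-0.093, -0.701, -0.093, 0.701]
contact_force: [-0.7, 0.3, 0.2]
width: 0.995
```

>>> step_arm(fingers=[60,50,40,40], offset=[[0,0,0],[0,0,0],[0,0,0],[0,0,0]], dr=[[-1,0,0],[-1,0,0],[-1,0,0],[0,0,0]])

```text
clock: 4.28
tcp_pos: [613.9, -90.4, 303.9]
tcp_rot: [-0.271, -0.653, -0.271, 0.653]
contact_force: [0.2, -0.2, -0.3]
width: 0.47
```

Run:
```python
from h import *
go([614,-90,220],-16)
f=grab('wrist'); np.savez('w1.npz',**f); print(-f['R'].T@f['t'], f['R'][2])
P=cloud(f); k=proj(f,[614,-90.5,108]); print(k)
im=cv2.resize(f['image'],None,fx=1.4,fy=1.4); cv2.imwrite('pics/w1.png',im)
```

```text
pos [613.9 -90.4 303.9] yaw -44.9 q6 0.45 t 4.28 F [ 0.2 -0.2 -0.3] w 40.1
shift now axes [ 4.19 -0.01 -0.02] final axes [ 4.19 -0.   -0.02] turn [-2.89 -0.    0.  ]
[673.98494944 -30.75650925 374.34295602] [-0.230233   -0.23120581 -0.94527067]
[277.73916164 197.21329308]
```

View pics/w1.png

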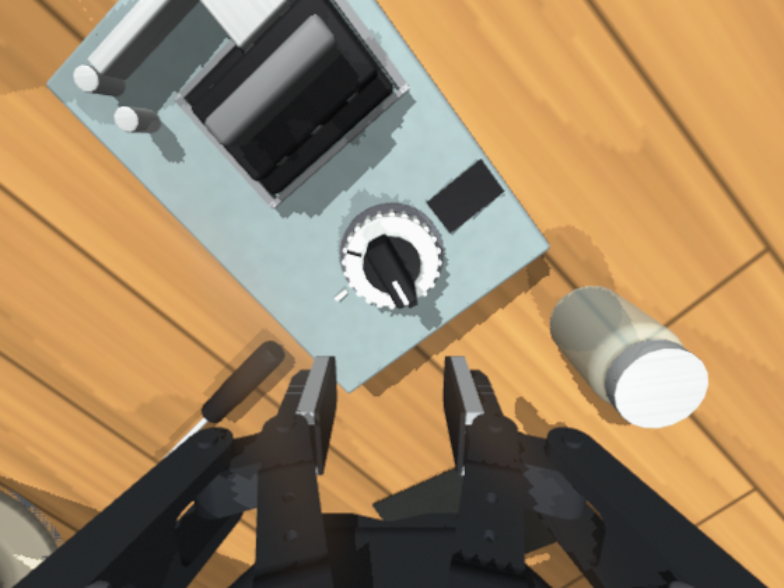

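The picture shows the knob at (390,262), with its pointer towards (405,300). The ring is around it, the two posts are at (85,77) and (125,118), and the jar is at (640,370). I refine from depth.

Run:
```python
from h import *
f=dict(np.load('w1.npz')); P=cloud(f); hsv=cv2.cvtColor(f['image'],cv2.COLOR_BGR2HSV)
near=lambda c,r:np.hypot(P[...,0]-c[0],P[...,1]-c[1])<r
def rect(m,name):
    m=m.astype(np.uint8); nl,l,st,ce=cv2.connectedComponentsWithStats(m); k=1+st[1:,4].argmax()
    q=P[l==k]; r=cv2.minAreaRect(q[:,:2].astype(np.float32)); print(name,st[k,4],'z',np.median(q[:,2]).round(1),np.array(r[0]).round(1),np.array(r[1]).round(1),round(r[2],1),'mean',q.mean(0).round(1))
rect(near((614,-90),40)&(P[...,2]>100)&(P[...,2]<115),'bar')
rect(near((614,-90),45)&(abs(P[...,2]-74)<4),'ring')
o=np.array([622.4,-5.9]);a=np.radians(-5.7);Rz=np.array([[np.cos(a),-np.sin(a)],[np.sin(a),np.cos(a)]])
for n,l in dict(fixed=(-70,97),catch=(-70,127)).items():
    c=o+Rz@l; print('pred',c.round(1)); rect(near(c,14)&(P[...,2]>76)&(P[...,2]<90),n)
c=o+Rz@[20,45]; print('pack pred',c); rect(near(c,55)&(P[...,2]>112)&(P[...,2]<135),'rib')
print('rib z',np.percentile(P[near(c,55)][:,2],[50,90,99]))
d=(abs(P[...,2]-50)<4); rect(d,'deck')
```

```text
bar 867 z 108.1 [615.2 -91.9] [46.  16.2] 74.1 mean [616.3 -90.6 107.7]
ring 1994 z 74.2 [615.9 -90.8] [68.8 71.8] 65.1 mean [618.9 -87.4  74. ]
pred [562.4  97.6]
fixed 286 z 80.1 [563.9  95.7] [15.1 15.2] 8.0 mean [564.2  94.9  79.9]
pred [565.4 127.4]
catch 426 z 81.6 [568.8 125. ] [15.5 20.3] 85.3 mean [569.  124.6  81.3]
pack pred [646.77050014  36.89110565]
rib 3217 z 124.0 [647.9  34.7] [18.6 85. ] 84.5 mean [649.7  33.2 123.3]
rib z [ 90.28998549 124.24746419 125.50366427]
deck 34606 z 50.4 [618.9  -6.9] [318.7 209.8] 84.3 mean [606.5 -26.7  50.4]
```

>>> step_arm(fingers=[40,40,40,40,40], offset=[[0.9,0,0],[0.9,0,0],[0.9,0,0],[0.9,0.065,0.03],[0.9,0,0]], dr=[[-0.97,0,0],[-0.97,0,0],[-0.96,0,0],[0,0,0],[0,0,0]], grip_force=20)

```text
clock: 4.95
tcp_pos: [614.9, -91.7, 213.3]
tcp_rot: [0.425, 0.565, 0.425, -0.565]
contact_force: [0.2, 0.2, -0.2]
width: 0.469
```

>>> step_arm(fingers=[40,40,40,40], offset=[[0.9,0,0],[0.9,0,0],[0.8,0,0],[0.25,0,0]], dr=[[0,0,0],[0,0,0],[0,0,0],[0,0,0]])

```text
clock: 5.45
tcp_pos: [614.5, -91.8, 155.9]
tcp_rot: [-0.426, -0.564, -0.426, 0.565]
contact_force: [0.4, -0.8, -0.2]
width: 0.467
```

>>> step_arm(fingers=[12,12,12,12], offset=[[0,0,0],[0,0,0],[0,0,0],[0,0,0]], dr=[[0,0,0],[0,0,0],[0,0,0],[0,0,0]])

```text
clock: 5.95
tcp_pos: [614.4, -91.8, 157.5]
tcp_rot: [-0.426, -0.564, -0.426, 0.564]
contact_force: [-4.7, 1.1, 3.1]
width: 0.185
```

>>> step_arm(fingers=[12,12,12,12,12], offset=[[0,0,0],[0,0,0],[0,0,0],[0,0,0],[0,0,0]], dr=[[1,0,0],[1,0,0],[1,0,0],[1,0,0],[1,0,0]])

```text
clock: 6.58
tcp_pos: [614.5, -91.9, 157.5]
tcp_rot: [-0.146, -0.692, -0.146, 0.692]
contact_force: [-4.7, -0.9, 3.4]
width: 0.182
```

>>> step_arm(fingers=[12,12,12,12], offset=[[0,0,0],[0,0,0],[0,0,0],[0,0,0]], dr=[[1,0,0],[1,0,0],[1,0,0],[0,0,0]])

```text
clock: 7.08
tcp_pos: [614.5, -92.1, 157.4]
tcp_rot: [0.035, -0.706, 0.036, 0.706]
contact_force: [-6.0, -0.7, 5.5]
width: 0.186
```

Run:
```python
from h import *
go([614,-91,220],84.3); print(robot.get_obs()['torque'])
```

```text
pos [614.5 -92.1 157.4] yaw -95.7 q6 1.33 t 7.08 F [-6.  -0.7  5.5] w 15.8
shift now axes [-3.13 -0.05  0.03] final axes [-3.13 -0.05  0.03] turn [-0.  0. -0.]
[-0.19736274  0.9277952   0.10937693]
```

>>> step_arm(fingers=[35,35,35,35], offset=[[0,0,0],[0,0,0],[-0.8,0,0],[-1,0,0]], dr=[[0,0,0],[0,0,0],[0,0,0],[0,0,0]])

```text
clock: 7.58
tcp_pos: [614.9, -91.9, 194.1]
tcp_rot: [-0.036, 0.706, -0.036, -0.706]
contact_force: [-0.1, 0.2, 0.2]
width: 0.409
```

>>> step_arm(fingers=[60,60,60,60,60], offset=[[-1,0,0],[-1,0,0],[-1,0,0],[-1,0,0],[-1,0,0]], dr=[[0,0,0],[0,0,0],[0,0,0],[0,0,0],[0,0,0]])

```text
clock: 8.2
tcp_pos: [614.7, -91.8, 294.9]
tcp_rot: [-0.036, 0.707, -0.036, -0.706]
contact_force: [-0.1, 0.2, 0.4]
width: 0.704
```

Run:
```python
from h import *
go([440,381,190],-118)
for n in ['wrist','top']:
    f=grab(n); np.savez(n+'2.npz',**f); P=cloud(f)
    if n=='wrist':
        print(-f['R'].T@f['t'])
        m=((np.hypot(P[...,0]-615,P[...,1]+91)<40)&(P[...,2]>100)&(P[...,2]<115)).astype(np.uint8); nl,l,st,ce=cv2.connectedComponentsWithStats(m); k=1+st[1:,4].argmax()
        print(cv2.minAreaRect(P[l==k][:,:2].astype(np.float32)))
        u,v=proj(f,[615,-91,74]).astype(int); print(u,v)
    else: u,v=proj(f,[615,-91,74]).astype(int)
    r=75 if n=='wrist' else 22
    cv2.imwrite(f'pics/k_{n}.png',cv2.resize(f['image'][max(0,v-r):v+r,max(0,u-r):u+r],(390,390)))
cv2.imwrite('pics/k.png',np.hstack([cv2.imread('pics/k_wrist.png'),cv2.imread('pics/k_top.png')]))
```

```text
pos [614.7 -91.8 294.9] yaw -95.8 q6 1.33 t 8.2 F [-0.1  0.2  0.4] w 60.1
shift now axes [  5.22 -22.64  11.08] final axes [  5.25 -16.77  18.81] turn [ 2.22 -0.01  0.  ]
[ 699.00747445 -100.42644767  365.55159774]
((615.3818359375, -92.13388061523438), (15.43435287475586, 45.71401596069336), 84.68716430664062)
277 189
```

View pics/k.png

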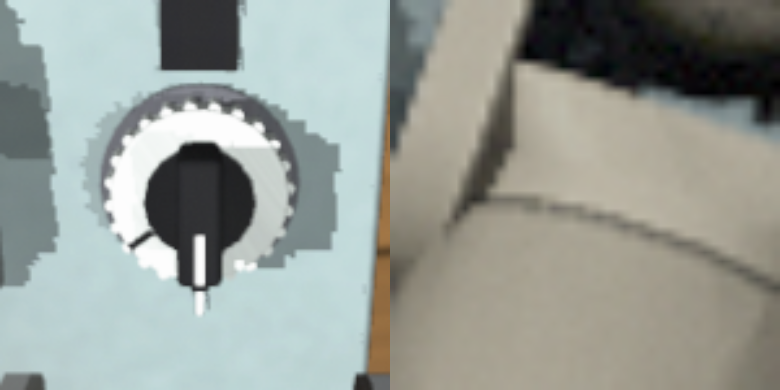

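The pointer is in line with the charger's x axis (bar -5.3° against charger -5.7°), and the ring mark is visible at lower left. The top view is blocked by the arm. On to the middle-sized wedge.

>>> step_arm(fingers=[60,60,60,60,60], offset=[[0.1,-0.975,0.455],[0.1,-0.975,0.455],[0.1,-0.975,0.455],[0.1,-0.975,0.455],[0.1,-0.975,0.455]], dr=[[0,0,0],[0,0,0],[0,0,0],[0,0,0],[0,0,0]])

```text
clock: 8.93
tcp_pos: [578.7, 11.3, 282.8]
tcp_rot: [0.036, -0.706, 0.036, 0.706]
contact_force: [0.5, -0.6, -0.7]
width: 0.706
```

>>> step_arm(fingers=[60,60,60,60,60], offset=[[0.1,-0.975,0.455],[0.1,-0.975,0.455],[0.1,-0.975,0.455],[0.1,-0.975,0.455],[0.1,-0.975,0.455]], dr=[[0,0,0],[0,0,0],[0,0,0],[0,0,0],[0,0,0]])

```text
clock: 9.55
tcp_pos: [543.5, 112.7, 272.8]
tcp_rot: [-0.036, 0.706, -0.036, -0.706]
contact_force: [0.2, -0.1, -0.7]
width: 0.703
```

>>> step_arm(fingers=[60,60,60,60,60], offset=[[0.1,-0.975,0.455],[0.1,-0.975,0.455],[0.1,-0.975,0.455],[0.1,-0.975,0.455],[0.1,-0.975,0.455]], dr=[[0,0,0],[0,0,0],[0,0,0],[0,0,0],[0,0,0]])

```text
clock: 10.18
tcp_pos: [508.0, 214.2, 262.8]
tcp_rot: [0.036, -0.706, 0.036, 0.706]
contact_force: [-0.1, -0.8, -0.4]
width: 0.7
```

>>> step_arm(fingers=[60,60,60,60,60], offset=[[0.1,-0.975,0.455],[0.1,-0.975,0.455],[0.1,-0.975,0.455],[0.1,-0.975,0.455],[0.1,-0.975,0.455]], dr=[[0,0,0],[0,0,0],[0,0,0],[0,0,0],[0,0,0]])

```text
clock: 10.8
tcp_pos: [472.5, 315.8, 252.8]
tcp_rot: [0.036, -0.706, 0.036, 0.706]
contact_force: [0.3, 0.3, -0.4]
width: 0.702
```

>>> step_arm(fingers=[60,60,60], offset=[[0.1,-0.975,0.455],[0.1,-0.975,0.455],[0.1,-0.975,0.455]], dr=[[0,0,0],[0,0,0],[0,0,0]])

```text
clock: 11.18
tcp_pos: [451.3, 376.8, 246.8]
tcp_rot: [0.036, -0.706, 0.036, 0.706]
contact_force: [0.5, 0.4, -1.3]
width: 0.701
```

>>> step_arm(fingers=[60,60,60,60], offset=[[0,0,0],[0,0,0],[0,0,0],[0,0,0]], dr=[[0.75,0,0],[0.75,0,0],[0.75,0,0],[0,0,0]])

```text
clock: 11.68
tcp_pos: [451.7, 376.1, 246.8]
tcp_rot: [0.173, -0.686, 0.173, 0.686]
contact_force: [-0.3, 0.2, 0.2]
width: 0.702
```

Run:
```python
from h import *
go([450,376,80],-118.5)
f=grab('wrist'); np.savez('w3.npz',**f); P=cloud(f)
near=np.hypot(P[...,0]-494,P[...,1]-352)<90
m=(near&(P[...,2]>31)&(P[...,2]<42)).astype(np.uint8)
nl,l,st,ce=cv2.connectedComponentsWithStats(m); k=1+st[1:,4].argmax(); l=(l==k).astype(np.uint8)
c=max(cv2.findContours(l,0,2)[0],key=cv2.contourArea); z=np.median(P[l>0][:,2])
w=np.array([ray(f,*p,z)[:2] for p in c[:,0]],np.float32)
print(z,cv2.minAreaRect(w)); print(cv2.approxPolyDP(w,5,True)[:,0].round(1).tolist())
im=f['image'].copy(); cv2.drawContours(im,[c],-1,(0,0,255),1)
cv2.imwrite('pics/w3.png',im)
```

```text
pos [451.7 376.1 246.8] yaw -118.3 q6 2.56 t 11.68 F [-0.3  0.2  0.2] w 60.0
shift now axes [8.34 0.04 0.07] final axes [8.34 0.04 0.07] turn [ 0.02  0.   -0.  ]
36.321227608913034 ((495.3594970703125, 353.9693298339844), (29.880420684814453, 129.31484985351562), 61.29387664794922)
[[545.2000122070312, 310.29998779296875], [547.9000244140625, 315.3999938964844], [503.3999938964844, 366.1000061035156], [445.3999938964844, 397.3999938964844], [431.70001220703125, 371.79998779296875]]
```

View pics/w3.png

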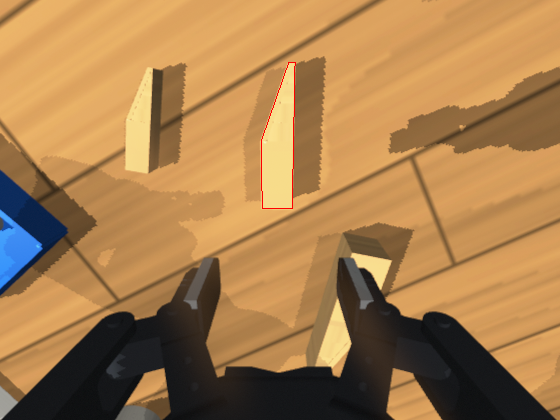

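The contour fits the middle wedge (129 x 29.9 mm), tip up at (293,62) and butt at (277,208). The small one is at (143,120) and the large one is partly under the gripper at (360,300). I grasp the rear end.

>>> step_arm(fingers=[60,60,60,60,60], offset=[[1,-0.08,0.05],[1,0,0],[1,0,0],[1,0,0],[1,0,0]], dr=[[0.04,0,0],[0,0,0],[0,0,0],[0,0,0],[0,0,0]], grip_force=50)

```text
clock: 12.35
tcp_pos: [451.8, 377.7, 146.3]
tcp_rot: [-0.175, 0.685, -0.174, -0.685]
contact_force: [-0.1, 0.4, 0.3]
width: 0.699
```

>>> step_arm(fingers=[60,60,60,60,60], offset=[[1,0,0],[1,0,0],[0.8,0,0],[0.54,0,0],[0,0,0]], dr=[[0,0,0],[0,0,0],[0,0,0],[0,0,0],[0,0,0]])

```text
clock: 12.98
tcp_pos: [451.8, 377.4, 79.6]
tcp_rot: [0.175, -0.685, 0.175, 0.685]
contact_force: [-0.3, 0.4, 0.1]
width: 0.703
```

>>> step_arm(fingers=[24,24,24,24,24], offset=[[0,0,0],[0,0,0],[0,0,0],[0,0,0],[0,0,0]], dr=[[0,0,0],[0,0,0],[0,0,0],[0,0,0],[0,0,0]])

```text
clock: 13.6
tcp_pos: [452.2, 377.6, 81.0]
tcp_rot: [-0.176, 0.685, -0.175, -0.685]
contact_force: [-1.2, 0.3, 6.6]
width: 0.343
```

>>> step_arm(fingers=[24,24,24,24,24], offset=[[-0.5,0,0],[-1,0,0],[-1,0,0],[-1,0,0],[-1,0,0]], dr=[[0,0,0],[0,0,0],[0,0,0],[0,0,0],[0,0,0]])

```text
clock: 14.22
tcp_pos: [451.7, 377.3, 171.1]
tcp_rot: [0.175, -0.685, 0.176, 0.685]
contact_force: [0.5, -0.1, -2.0]
width: 0.341
```

>>> step_arm(fingers=[24,24,24], offset=[[-1,0,0],[-0.5,0,0],[0,0,0]], dr=[[-0.8,0,0],[-0.8,0,0],[-0.7,0,0]])

```text
clock: 14.6
tcp_pos: [451.9, 377.4, 201.4]
tcp_rot: [-0.034, 0.707, -0.034, -0.706]
contact_force: [0.2, -0.6, -1.3]
width: 0.342
```

Run:
```python
from h import *
go([450,138,180],-95.6)
f=grab('wrist'); P=cloud(f); o=robot.get_obs(); t=o['tcp_pos']
m=((abs(P[...,0]-t[0]-50)<110)&(abs(P[...,1]-t[1])<60)&(P[...,2]>t[2]-54-26)&(P[...,2]<t[2]-54+35)&(P[...,0]>t[0]+14)).astype(np.uint8)
nl,l,st,ce=cv2.connectedComponentsWithStats(m); k=1+st[1:,4].argmax(); q=P[l==k]
print(st[k],np.percentile(q[:,2],[5,50,95]).round(1)); top=q[q[:,2]>np.median(q[:,2])-4]
print(cv2.minAreaRect(top[:,:2].astype(np.float32)))
c=cv2.approxPolyDP(cv2.convexHull(top[:,:2].astype(np.float32)),4,True)[:,0].round(1);print(c.tolist())
cv2.imwrite('pics/w4.png',f['image'])
```

```text
pos [451.9 377.4 201.4] yaw -95.5 q6 2.16 t 14.6 F [ 0.2 -0.6 -1.3] w 29.2
shift now axes [ 1.06 11.93 -1.05] final axes [ 1.07 11.92 -1.08] turn [ 0.01 -0.01  0.  ]
[  240     4    84   274 14762] [155.6 156.7 157.7]
((515.0260620117188, 371.4625549316406), (30.271526336669922, 101.3125), 84.8806381225586)
[[564.2000122070312, 352.29998779296875], [564.2999877929688, 358.0], [501.79998779296875, 387.70001220703125], [465.8999938964844, 390.3999938964844], [465.8999938964844, 361.0]]
```

>>> step_arm(fingers=[24,24,24,24,24], offset=[[0.23,0.94,-0.015],[0.23,0.94,-0.015],[0.23,0.94,-0.015],[0.23,0.94,-0.015],[0.23,0.94,-0.015]], dr=[[0.03,0,0],[0,0,0],[0,0,0],[0,0,0],[0,0,0]])

```text
clock: 15.28
tcp_pos: [443.3, 283.1, 177.1]
tcp_rot: [0.038, -0.706, 0.038, 0.706]
contact_force: [-0.5, 0.4, -1.7]
width: 0.342
```

>>> step_arm(fingers=[24,24,24,24,24], offset=[[0.23,0.94,-0.015],[0.23,0.94,-0.015],[0.23,0.94,-0.015],[0.23,0.94,-0.015],[0.23,0.94,-0.015]], dr=[[0,0,0],[0,0,0],[0,0,0],[0,0,0],[0,0,0]])

```text
clock: 15.9
tcp_pos: [435.1, 188.9, 153.9]
tcp_rot: [-0.037, 0.706, -0.037, -0.706]
contact_force: [0.3, -0.9, -1.2]
width: 0.346
```

>>> step_arm(fingers=[24,24,24,24], offset=[[0.23,0.94,-0.015],[0.23,0.94,-0.015],[0.23,0.94,-0.015],[0,0,0]], dr=[[0,0,0],[0,0,0],[0,0,0],[0,0,0]])

```text
clock: 16.4
tcp_pos: [430.0, 132.8, 140.1]
tcp_rot: [0.038, -0.706, 0.038, 0.706]
contact_force: [0.4, 0.7, -0.7]
width: 0.346
```

```bash
cat >> h.py <<'E'
def loc(p,o=(624,-7.5),yaw=-5.6):
    a=np.radians(yaw); q=np.asarray(p)[...,:2]-o; return np.stack([q[...,0]*np.cos(a)+q[...,1]*np.sin(a),-q[...,0]*np.sin(a)+q[...,1]*np.cos(a)],-1)
def look(name):
    f=grab('wrist'); P=cloud(f); L=loc(P); z=P[...,2]
    for n,c in dict(fixed=(-70,97),catch=(-70,133)).items():
        m=(np.hypot(L[...,0]-c[0],L[...,1]-c[1])<20)&(z>77)&(z<85); m&=(L[...,1]<107) if n=='fixed' else (L[...,1]>113)
        if m.sum()>30: print(n,m.sum(),z[m].mean().round(1),L[m].min(0).round(1),L[m].max(0).round(1))
    cv2.imwrite(f'pics/{name}.png',f['image']); return f,P,L,z
E
python3 - <<'E'
from h import *
go([431.9,133.7,131.7],-95.6); print(loc(robot.get_obs()['tcp_pos']))
f,P,L,z=look('w5'); zt=robot.get_obs()['tcp_pos'][2]-44.7
m=(abs(z-zt)<3)&(L[...,0]>-190)&(L[...,0]<-80)&(abs(L[...,1]-122)<30)
print(zt,cv2.approxPolyDP(cv2.convexHull(L[m].astype(np.float32)),3,True)[:,0].round(1).tolist())
E
```

```text
pos [430.  132.8 140.1] yaw -96.2 q6 1.71 t 16.4 F [ 0.4  0.7 -0.7] w 29.5
shift now axes [ 0.42 -0.05 -0.09] final axes [ 0.42 -0.05 -0.09] turn [-0.06  0.   -0.  ]
[-206.73729035  120.71483725]
95.6391132707178 [[-93.0, 105.4000015258789], [-93.4000015258789, 111.0], [-156.3000030517578, 134.60000610351562], [-189.89999389648438, 135.10000610351562], [-189.8000030517578, 105.69999694824219]]
```

View pics/w5.png

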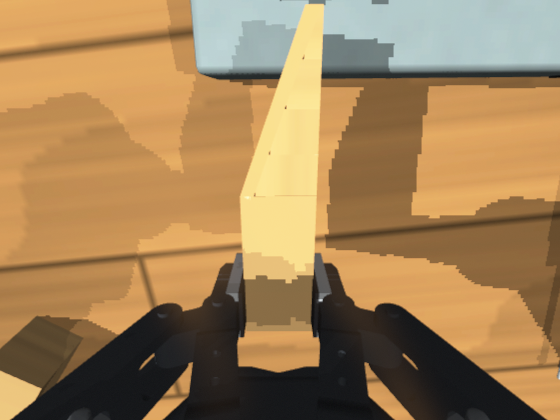

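The wedge is held straight: its straight side runs at charger y 105.4 to 105.7 and its tip is at x -93, over the deck edge at px (315,5). I shift it 1.5 mm left, lower it to the deck and push it in.

>>> step_arm(fingers=[24,24,24,24,24], offset=[[0.2,-0.08,0],[0.22,0,0],[0,0,-0.5],[0,0,-0.5],[0,0,-0.5]], dr=[[0,0,0],[0,0,0],[0,0,0],[0,0,0],[0,0,0]])

```text
clock: 17.08
tcp_pos: [461.2, 132.3, 132.0]
tcp_rot: [-0.037, 0.706, -0.037, -0.706]
contact_force: [-0.3, 0.6, -1.1]
width: 0.344
```

>>> step_arm(fingers=[24,24,24,24], offset=[[0,0,-0.4],[0,0,-0.4],[0,0,-0.4],[0,0,0]], dr=[[0,0,0],[0,0,0],[0,0,0],[0,0,0]])

```text
clock: 17.58
tcp_pos: [483.5, 129.3, 131.4]
tcp_rot: [0.037, -0.705, 0.038, 0.707]
contact_force: [-3.7, -4.4, -1.9]
width: 0.342
```

Run:
```python
from h import *
go([525,123,131.7],-95.6); print(loc(robot.get_obs()['tcp_pos']))
f,P,L,z=look('w6'); zt=robot.get_obs()['tcp_pos'][2]-44.7
m=(abs(z-zt)<2.5)&(L[...,0]>-190)&(L[...,0]<10)&(abs(L[...,1]-118)<14)
print(zt,cv2.approxPolyDP(cv2.convexHull(L[m].astype(np.float32)),3,True)[:,0].round(1).tolist())
```

```text
pos [483.5 129.3 131.4] yaw -96.1 q6 1.7 t 17.57 F [-3.7 -4.4 -1.9] w 29.2
shift now axes [-0.02  0.09 -2.1 ] final axes [-0.01  0.11 -2.1 ] turn [-0.05  0.02 -0.01]
[-153.19565194  122.42677201]
fixed 1408 80.2 [-78.5  89.1] [-53.9 107. ]
catch 2736 81.4 [-88.2 113.7] [-50.1 140.6]
86.72719751114495 [[-39.70000076293945, 106.4000015258789], [-40.0, 112.5], [-73.80000305175781, 130.60000610351562], [-169.8000030517578, 129.39999389648438], [-168.89999389648438, 107.30000305175781], [-141.5, 104.0]]
```

View pics/w6.png

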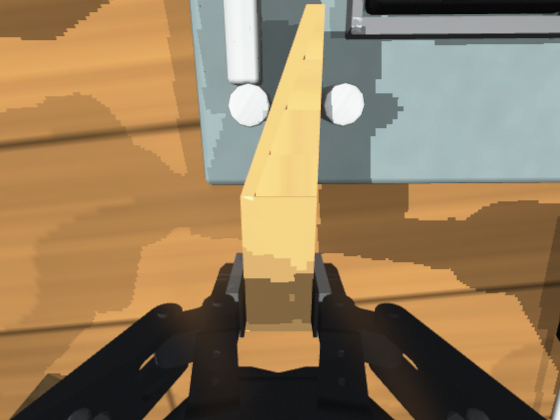

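The tip is between the posts (catch post (248,105), fixed post (343,104)) and the catch is already moving. 44 mm more to push.

>>> step_arm(fingers=[24,24,24,24,24], offset=[[0,0,-0.44],[0,0,-0.44],[0,0,-0.44],[0,0,-0.44],[0,0,-0.46]], dr=[[0,0,0],[0,0,0],[0,0,0],[0,0,0],[0,0,0]])

```text
clock: 18.25
tcp_pos: [527.2, 124.4, 131.5]
tcp_rot: [0.037, -0.704, 0.038, 0.708]
contact_force: [-5.9, -5.5, 0.1]
width: 0.342
```

>>> step_arm(fingers=[24,24], offset=[[0,0,0],[0,0,0]], dr=[[0,0,0],[0,0,0]])

```text
clock: 18.5
tcp_pos: [528.3, 124.1, 131.5]
tcp_rot: [0.037, -0.706, 0.038, 0.707]
contact_force: [-1.0, -7.9, -2.6]
width: 0.34
```

Run:
```python
from h import *
go([525,123,131.7],-95.6); print(loc(robot.get_obs()['tcp_pos']))
f,P,L,z=look('w7'); zt=robot.get_obs()['tcp_pos'][2]-44.7
m=(abs(z-zt)<2.5)&(L[...,0]>-100)&(L[...,0]<30)&(L[...,1]>103)&(L[...,1]<118)
print(zt,L[m].max(0),L[m].min(0))
```

```text
pos [528.3 124.1 131.5] yaw -96.1 q6 1.69 t 18.5 F [-1.  -7.9 -2.6] w 29.0
shift now axes [-0.01  0.07  0.16] final axes [-0.01  0.07  0.16] turn [-0.05  0.01 -0.01]
[-108.04978128  121.68342869]
fixed 1016 80.1 [-78.   89.3] [-62.6 104.7]
catch 1566 81.5 [-78.2 116.1] [-51.2 151.8]
86.81912827907648 [  5.79392466 117.85906239] [-99.9970181 103.010427 ]
```

View pics/w7.png

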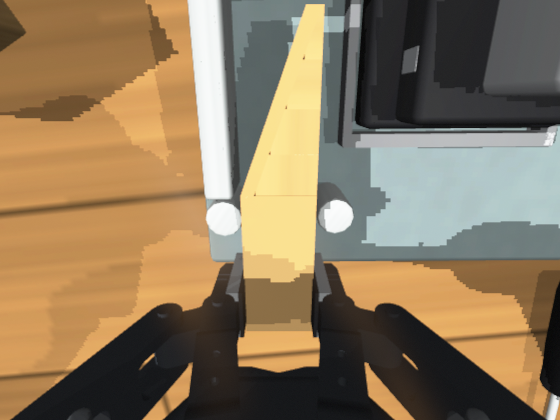

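The wedge is fully in: tip at x 5.8, posts about 11 mm behind the start of the slope, catch post at (223,218). I release it and rise.

>>> step_arm(fingers=[45,45,45,45,45], offset=[[0,0,0],[0,0,0],[0,0,0],[-0.5,0,0],[-1,0,0]], dr=[[0,0,0],[0,0,0],[0,0,0],[0,0,0],[0,0,0]])

```text
clock: 19.18
tcp_pos: [528.1, 125.3, 162.4]
tcp_rot: [0.037, -0.706, 0.037, 0.706]
contact_force: [0.7, 0.6, 0.7]
width: 0.527
```

>>> step_arm(fingers=[45,45,45,45,45], offset=[[-1,0,0],[-1,0,0],[-1,0,0],[-1,0,0],[-1,0,0]], dr=[[0,0,0],[0,0,0],[0,0,0],[0,0,0],[0,0,0]])

```text
clock: 19.8
tcp_pos: [528.1, 125.3, 263.4]
tcp_rot: [-0.037, 0.706, -0.037, -0.706]
contact_force: [0.8, 0.3, -0.8]
width: 0.525
```

Run:
```python
from h import *
f,P,L,z=look('w8')
m=(abs(z-87)<2.5)&(L[...,0]>-140)&(L[...,0]<30)&(L[...,1]>95)&(L[...,1]<140)
print('wedge',cv2.approxPolyDP(cv2.convexHull(L[m].astype(np.float32)),3,True)[:,0].round(1).tolist())
m=(abs(z-125)<4)&(np.hypot(L[...,0]-20,L[...,1]-45)<60); r=cv2.minAreaRect(P[m][:,:2].astype(np.float32)); print('rib',r,z[m].mean(),loc(np.array(r[0])))
go([*r[0],170],-95.6)
```

```text
fixed 276 80.2 [-77.9  89.3] [-58.9 105.7]
catch 437 81.3 [-78.2 131.5] [-51.2 150. ]
wedge [[29.899999618530273, 139.6999969482422], [-123.4000015258789, 136.0], [-123.69999694824219, 107.5], [27.799999237060547, 95.0999984741211]]
rib ((632.8699340820312, 36.58824157714844), (18.05596160888672, 53.97819519042969), 84.49625396728516) 123.9833480344717 [ 4.52534298 44.74337992]
pos [528.8 125.3 266. ] yaw -96.0 q6 1.69 t 19.85 F [ 1.6 -0.3  2.5] w 44.6
shift now axes [ 4.83  3.87 -5.61] final axes [ 4.8   3.91 -5.61] turn [-0.04 -0.03  0.  ]
```

>>> step_arm(fingers=[45,45,45,45,45], offset=[[0,0.55,-0.92],[0,0.55,-0.92],[0,0.55,-0.92],[0,0.55,-0.92],[0,0.55,-0.92]], dr=[[-0.05,0,0],[0,0,0],[0,0,0],[0,0,0],[0,0,0]])

```text
clock: 20.48
tcp_pos: [614.8, 61.1, 262.0]
tcp_rot: [-0.034, 0.706, -0.034, -0.706]
contact_force: [0.7, 0.0, 0.2]
width: 0.529
```

>>> step_arm(fingers=[45,45,45,45,45], offset=[[0,0.55,-0.92],[0,0.55,-0.92],[1,0,0],[1,0,0],[0,0,0]], dr=[[0,0,0],[0,0,0],[0,0,0],[0,0,0],[0,0,0]])

```text
clock: 21.1
tcp_pos: [648.4, 36.1, 220.6]
tcp_rot: [0.034, -0.705, 0.034, 0.707]
contact_force: [0.2, 0.4, 1.1]
width: 0.527
```

Run:
```python
from h import *
go([648,34.7,167],-95.6)
f=grab('wrist'); P=cloud(f); L=loc(P); z=P[...,2]
m=(abs(z-125)<4)&(np.hypot(L[...,0]-20,L[...,1]-45)<60); r=cv2.minAreaRect(P[m][:,:2].astype(np.float32)); print('rib',r)
m=(abs(L[...,0]-15)<40)&(L[...,1]>86)&(L[...,1]<130)&(z>60); print('catch z',np.percentile(z[m],[50,99]),L[m].min(0))
```

```text
pos [648.4  36.1 220.6] yaw -95.5 q6 1.54 t 21.1 F [0.2 0.4 1.1] w 45.0
shift now axes [2.68 0.07 0.01] final axes [2.68 0.07 0.01] turn [0.01 0.02 0.  ]
rib ((648.1029663085938, 34.461578369140625), (17.629947662353516, 84.34754943847656), 84.38856506347656)
catch z [210.12320711 238.01869855] [-24.96284573  86.00077036]
```

>>> step_arm(fingers=[45,45,45,45,45], offset=[[0.8,0.07,0],[0.8,0,0],[0.7,0,0],[0.38,0,0],[0,0,0]], dr=[[0,0,0],[0,0,0],[0,0,0],[0,0,0],[0,0,0]], grip_force=70)

```text
clock: 21.78
tcp_pos: [648.7, 34.6, 167.7]
tcp_rot: [0.034, -0.706, 0.034, 0.707]
contact_force: [1.0, -0.1, -0.2]
width: 0.529
```

>>> step_arm(fingers=[12,12,12,12,12], offset=[[0,0,0],[0,0,0],[0,0,0],[0,0,0],[0,0,0]], dr=[[0,0,0],[0,0,0],[0,0,0],[0,0,0],[0,0,0]])

```text
clock: 22.4
tcp_pos: [649.0, 34.7, 169.1]
tcp_rot: [-0.034, 0.707, -0.034, -0.706]
contact_force: [-1.6, 1.7, 6.5]
width: 0.195
```

>>> step_arm(fingers=[12,12,12], offset=[[-0.15,0,0],[-0.3,0,0],[-0.3,0,0]], dr=[[0,0,0],[0,0,0],[0,0,0]])

```text
clock: 22.78
tcp_pos: [648.6, 34.6, 183.1]
tcp_rot: [0.034, -0.706, 0.034, 0.707]
contact_force: [-0.0, 0.3, -6.7]
width: 0.198
```

>>> step_arm(fingers=[12,12,12,12,12], offset=[[-0.6,0,0],[-0.9,0,0],[-1,0,0],[-0.7,0.3,0.1],[-0.5,0.7,0.26]], dr=[[0,0,0],[0,0,0],[0,0,0],[0,0,0],[0,0,0]])

```text
clock: 23.4
tcp_pos: [639.4, 15.0, 258.1]
tcp_rot: [-0.034, 0.706, -0.034, -0.706]
contact_force: [0.5, 0.1, -7.5]
width: 0.198
```

>>> step_arm(fingers=[12,12,12,12,12], offset=[[0,0.96,0.35],[0,0.96,0.35],[0,0.96,0.35],[0,0.96,0.35],[0,0.96,0.35]], dr=[[0,0,0],[0,0,0],[0,0,0],[0,0,0],[0,0,0]])

```text
clock: 24.02
tcp_pos: [594.9, -78.1, 257.2]
tcp_rot: [0.034, -0.706, 0.034, 0.706]
contact_force: [-0.2, -0.2, -6.9]
width: 0.196
```

>>> step_arm(fingers=[12,12,12,12,12], offset=[[0,0.96,0.35],[0,0.96,0.35],[0,0.96,0.35],[0,0.96,0.35],[0,0.96,0.35]], dr=[[0,0,0],[0,0,0],[0,0,0],[0,0,0],[0,0,0]])

```text
clock: 24.65
tcp_pos: [550.9, -170.2, 257.4]
tcp_rot: [-0.034, 0.706, -0.034, -0.706]
contact_force: [-0.4, 0.1, -7.6]
width: 0.202
```

>>> step_arm(fingers=[12,12,12,12,12], offset=[[0,0.96,0.35],[0,0.96,0.35],[0,0.96,0.35],[0,0.96,0.35],[0,0.96,0.35]], dr=[[0,0,0],[0,0,0],[0,0,0],[0,0,0],[0,0,0]])

```text
clock: 25.28
tcp_pos: [506.8, -262.3, 257.3]
tcp_rot: [-0.034, 0.706, -0.034, -0.706]
contact_force: [0.6, 0.1, -6.1]
width: 0.198
```

>>> step_arm(fingers=[12,12,12,12,12], offset=[[0,0.96,0.35],[0,0.96,0.35],[0,0.96,0.35],[0,0.96,0.35],[0,0.96,0.35]], dr=[[0,0,0],[0,0,0],[0,0,0],[0,0,0],[0,0,0]])

```text
clock: 25.9
tcp_pos: [462.7, -354.6, 257.3]
tcp_rot: [-0.034, 0.706, -0.034, -0.706]
contact_force: [-0.3, 0.4, -7.1]
width: 0.198
```

Run:
```python
from h import *
go([450.5,-382.5,124],None)
f=grab('wrist'); P=cloud(f); z=P[...,2]; h=cv2.cvtColor(f['image'],cv2.COLOR_BGR2HSV)
m=(abs(z-4)<6)&(h[...,2]<70); print(m.sum(),P[m].min(0),P[m].max(0))
t=robot.get_obs()['tcp_pos']; q=P[(np.hypot(*(P[...,:2]-t[:2]).transpose(2,0,1))<70)&(abs(z-(t[2]-45))<8)&(P[...,0]>t[0]+14)]; print('rib top z', len(q), np.percentile(q[:,2],[5,50,95]), t[2])
cv2.imwrite('pics/w9.png',f['image'])
```

```text
pos [ 462.7 -354.6  257.3] yaw -95.5 q6 0.81 t 25.9 F [-0.3  0.4 -7.1] w 16.9
shift now axes [6.67 1.45 0.47] final axes [6.67 1.45 0.47] turn [ 0. -0. -0.]
2604 [ 363.83197795 -474.07726735    1.62699037] [556.64227423 -96.67218608   9.9933164 ]
rib top z 2816 [208.13314624 212.1311399  213.4029214 ] 257.24081294234975
```

View pics/w9.png

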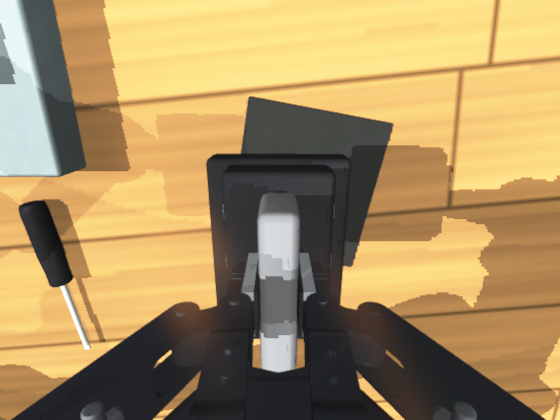

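The pack hangs level over the mat (mat corners at (250,97) and (392,122)). I finish the approach and lower it.

>>> step_arm(fingers=[12,12,12,12,12], offset=[[0,0.75,0.24],[0.3,0.7,0.23],[1,0,0],[1,0,0],[1,0,0]], dr=[[0,0,0],[0,0,0],[0,0,0],[0,0,0],[0,0,0]])

```text
clock: 26.58
tcp_pos: [450.9, -381.8, 190.3]
tcp_rot: [0.034, -0.706, 0.034, 0.706]
contact_force: [-0.9, 0.2, -6.5]
width: 0.196
```

>>> step_arm(fingers=[12,12,12,12,12], offset=[[1,0,0],[1,0,0],[0.8,0,0],[0.3,0,0],[0,0,0]], dr=[[0,0,0],[0,0,0],[0,0,0],[0,0,0],[0,0,0]])

```text
clock: 27.2
tcp_pos: [451.2, -381.4, 129.2]
tcp_rot: [0.034, -0.706, 0.034, 0.706]
contact_force: [-0.1, 0.4, -6.8]
width: 0.194
```

>>> step_arm(fingers=[12,12,12], offset=[[0.14,0,0],[0.05,0,0],[0,0,0]], dr=[[0,0,0],[0,0,0],[0,0,0]])

```text
clock: 27.58
tcp_pos: [451.2, -381.3, 125.7]
tcp_rot: [-0.034, 0.706, -0.034, -0.706]
contact_force: [0.1, -0.2, -7.5]
width: 0.196
```

Still hanging (fz -7), so I go down in small steps.

>>> step_arm(fingers=[12,12,12], offset=[[0.07,0,0],[0.05,0,0],[0,0,0]], dr=[[0,0,0],[0,0,0],[0,0,0]])

```text
clock: 27.95
tcp_pos: [451.2, -381.3, 123.2]
tcp_rot: [-0.034, 0.706, -0.034, -0.706]
contact_force: [-1.0, 0.0, -5.6]
width: 0.195
```

>>> step_arm(fingers=[12,12], offset=[[0.03,0,0],[0,0,0]], dr=[[0,0,0],[0,0,0]])

```text
clock: 28.2
tcp_pos: [451.1, -381.3, 123.1]
tcp_rot: [-0.034, 0.706, -0.034, -0.706]
contact_force: [-3.1, 2.2, 1.6]
width: 0.197
```

Contact with the mat, so I release and retreat.

>>> step_arm(fingers=[30,45,45,45,45], offset=[[0,0,0],[0,0,0],[0,0,0],[-0.5,0,0],[-1,0,0]], dr=[[0,0,0],[0,0,0],[0,0,0],[0,0,0],[0,0,0]])

```text
clock: 28.82
tcp_pos: [451.1, -381.2, 152.9]
tcp_rot: [0.034, -0.706, 0.034, 0.707]
contact_force: [0.5, -0.0, -0.1]
width: 0.521
```

>>> step_arm(fingers=[45,45,45,45,45], offset=[[-1,0,0],[-1,0,0],[-1,0,0],[-1,0,0],[-1,0,0]], dr=[[0,0,0],[0,0,0],[0,0,0],[0,0,0],[0,0,0]])

```text
clock: 29.45
tcp_pos: [451.1, -381.2, 254.0]
tcp_rot: [-0.034, 0.706, -0.034, -0.706]
contact_force: [-0.2, 0.8, 0.2]
width: 0.529
```

>>> step_arm(fingers=[45,45], offset=[[0,0,0],[0,0,0]], dr=[[0,0,0],[0,0,0]])

```text
clock: 29.7
tcp_pos: [451.0, -381.1, 252.0]
tcp_rot: [0.034, -0.706, 0.034, 0.706]
contact_force: [-0.4, 0.2, -0.0]
width: 0.525
```

Run:
```python
from h import *
f=grab('wrist'); P=cloud(f); z=P[...,2]
m=(abs(z-78)<5)&(np.hypot(P[...,0]-451,P[...,1]+381)<60); print('rib',cv2.minAreaRect(P[m][:,:2].astype(np.float32)),np.percentile(z[m],[5,50,95]))
a=f['image']; s=grab('side'); P=cloud(s); L=loc(P); z=P[...,2]
t=grab('top'); P=cloud(t); L=loc(P); z=P[...,2]
m=(np.hypot(L[...,0]+70,L[...,1]-143)<22)&(z>70)&(z<95)&(L[...,1]<160); print('posts+wedge top y range',L[m].min(0),L[m].max(0))
u,v=proj(s,[600,20,60]).astype(int); b=s['image'][v-80:v+80,u-107:u+107]
u,v=proj(t,[600,20,60]).astype(int); c=t['image'][v-55:v+55,u-73:u+73]
print(u,v); cv2.imwrite('pics/fin.png',np.hstack([cv2.resize(b,(400,300)),cv2.resize(c,(400,300))]))
```

```text
rib ((450.5556640625, -381.59588623046875), (18.019981384277344, 83.6356201171875), 84.48735809326172) [75.34700943 78.06016015 79.29020142]
posts+wedge top y range [-90.96654142 121.06439135] [-51.01259155 151.20903197]
278 180
```

View pics/fin.png

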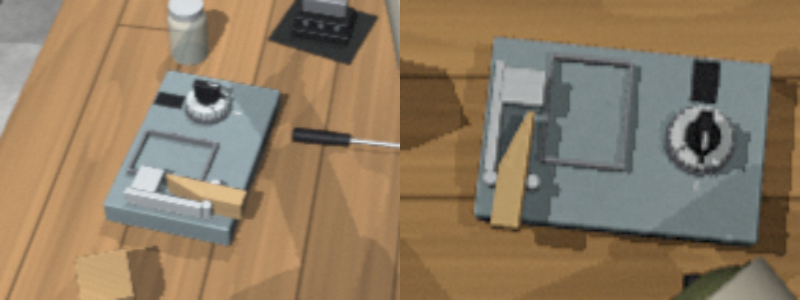

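The wedge sits between the posts, with its tip at right-crop (530,115). The bay is empty, the knob points to the front and the pack is on the mat. Handing in.

```bash
python3 -c "
from rig import robot
print(robot.hand_in())"
```

```text
the job is handed in; nothing more can be done
None
```

I completed all three steps in order and handed the job in at about 30 s of the 72 s allowed. `hand_in()` gave no verdict.

- **Knob:** it is off. The bar measured -5.3° in the world against the charger's -5.7°. I did not re-measure the ring's mark with numbers; the fingers stayed above the ring throughout.
- **Wedge:** the middle-sized wedge is in, with the posts about 11 mm behind the start of its slope. It holds the catch open by about 16 mm with the gripper gone.
- **Pack:** it stands upright on the mat. Its centre is at (450.6, -381.6) mm and the mat's centre is at (449.7, -382.0) mm. Its top is at z 78 mm, as expected for a 74 mm pack on the 4 mm mat.
- **Bystanders:** the arm's path stayed clear of the jar, carton and screwdriver. They looked undisturbed in the last picture, though I did not re-measure them.

The top and wrist cameras disagreed by about 1.5 mm, within calibration. I used the wrist camera's values for the grasps and the wedge. No check failed.

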